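# Open the interlocked gate of a shaker guard and hold it wide

### The arm

A 7-joint arm with a two-finger parallel gripper is mounted at the origin on the work surface. World frame = base frame: x ahead of the robot, y to its left, z up, the work surface at z = 0. Lengths are in m, angles in degrees, forces in N, time in s.
With the tool pointing down it reaches from about 0.425 to 0.875 m from the base axis. Payload 4.7 kg.
Tool frame: the origin (TCP) lies between the finger pads, 19 mm behind the fingertips; this is the grasp point; z points along the fingers, y is the direction in which the jaws open and shut (so a half turn about z gives the same grasp; the last joint's range is limited). The gripper opens to 87 mm and grips with 3 to 60 N. Pads are 19 mm wide; open, the fingers measure 117 mm over their backs; the gripper's body (75 mm by 190 mm) begins 51 mm behind the grasp point.
Start: joints at [-65.426, 18.392, -4.016, 83.108, 1.295, 78.541, -3.26], TCP at [0.262, 0.595, 0.241] pointing down, gripper open.
Joint ranges: [-163.93, 163.93], [-17.29, 119.83], [-79.2, 71.16], [3.27, 140.29], [-89.18, 269.18], [5.43, 117.66], [-154.24, 154.24]. Speed limits (degrees/s): [147.25, 147.25, 180, 180, 180, 180, 180].

### API

Orientations are given as [roll, pitch, yaw] about the fixed x, y, z axes, in that order (R = Rz(yaw) Ry(pitch) Rx(roll)).
In Python, from cell import env gives the robot as it stands. The module is installed in compiled form; this text tells all that it offers.
- The arm moves only by the tool servo_tool, never from a script. Its argument "plan" is a list of rows, each a list of 3 entries, a list of its own where there are three numbers: the opening, from 0 (shut) to 1 (fully open), then the shift along the tool's x, y, z in cm, then the turn, a rotation vector about the tool's x, y, z in degrees. A call has 1 to 20 rows; each row shifts and turns the pose as measured when the row begins, along the tool's axes as they then stand; what a row does not reach is not made up. A row lasts 1/12 s, in which the tool goes at most 41.7 mm and 7.16 degrees, less where a joint would pass 70% of its speed; a pose out of reach is approached as far as the arm can. A call is refused whole if a number of a shift passes 4.17 or a number of a turn 7.16, either way. A call with a gripper value outside its range is refused whole. The fingers move at their own pace and stop on an object; "force" is the grip in N (left out, the last holds). Time passes only in rows, so rows that do not move let the fingers close. It gives the time, the measured TCP pose, the force and the opening at its end, in the units of the state.
- env.get_obs(): the state, without advancing time (a new reading comes with each control period).
- env.read_camera(name): name is "scene" or "side" or "wrist"; returns a dict with "image" (420x560x3 uint8, blue, green, red), "fx", "fy", "cx", "cy" (pixels), "rvec" (rotation vector, rad) and "tvec" (3), from world to camera coordinates, as OpenCV has them; the wrist camera has in their place "T_tool_cam" (4x4, takes a point from camera to tool coordinates, whose origin is the TCP and whose axes are the flange's). Camera axes: x right, y down, z forward; pixel columns grow to the right and rows downward; lengths in m; the calibration is good to about 2 mm. A picture is of the moment at which its call begins: read the wrist's pose just before it. There is no depth.
- env.sign_off(): hands the job in, once; it reports no verdict.
The state is a dict: "time_s": time; "qpos": joint angles; "joint_velocities": joint speeds; "effort": joint torques, N m; "tool_pos": TCP position; "tool_rot": TCP orientation; "force": force on the tool from outside, world axes, zero at the start; "wrist_torque": the same for the moment, N m; "grip_width": finger opening in m.
Only numpy, scipy, OpenCV 4.12 (cv2) and the standard library are available. Lean on these libraries where they do the work, as an engineer would, in place of code of your own. Each camera call takes 0.05 s, during which the arm holds its last target. There are 200 camera calls.

### The job

Open the shaker guard for loading: press the small ribbed white interlock key block flush into the recess in the guard's top, then squeeze the catch with the round pegs fully together, then the catch with the flat paddles. Then take the post on the gate, swing the gate out past its click to about a right angle and finish while still holding it wide open by the post, because it springs back. Leave the key flush, the catches squeezed, and the glassware and other things on the bench where they stand.

Things in the scene. Friction and masses are not known exactly. Their poses are not given: they have to be found in the camera images.
- guard: low guard box of a bench shaker: white walls, a white flat top at the gate end and a clear pane behind it, 300 wide, 260 deep, 140 tall; fixed. Origin on the table at the middle of its gated front; x points from the front into the box, y along the front towards the hinge, z up. A grey sill tongue 20 high sticks out 75 in front of the hinge end
- recess (a point): centre of the mouth of the key recess in the guard's flat top, 140 above the table, 108 behind the front, 15 to the -y side of the guard's middle; axes as the guard's. The rectangular hole is 45 (x) by 29 (y) and finally 28 deep; a steel pad lies 18 below the top at first; about 4 N of push moves it down 10, and it stays
- key: interlock key: white plastic block 40 (x) x 24 (y) x 28 tall with fine black ribs on its long sides, its lowest 7 tapering to 34 x 18, upright, about 90 g; origin at the centre of its underside. Fits the recess either way round with its long side along the guard's x; first stands 10 proud, flush when pressed home (origin then 28 below the recess mouth)
- interlock (a joint): how far the pad in the recess is pressed down, m: 0 as found, 0.010 with the key flush; both catches are locked until about 0.008
- peg_catch: steel base plate (6 thick) of the catch with two round pegs (10 thick), on the guard's top; origin at its underside's middle, 55 behind the front at y = +45 or -75 of the guard, axes as the guard's. Two grips along y, tops 34 to 36 above the guard's top: the +y one is fixed (outer face y = +22), the other slides to it (outer face y = -26 as found, -12 squeezed); its bolt runs to the gate's hook
- peg_squeeze (a point): squeeze point of the peg catch: midway between the outer faces of its two grips once they are fully squeezed together (34 apart there), 22 above the guard's top; closing direction is y. It does not move
- peg_slide (a joint): how far the sliding grip of the peg catch is squeezed towards the fixed one, m: 0 as found (its bolt blocks the gate), 0.014 fully squeezed; the gate is clear of it from about 0.008. It takes about 4 N, stays where it is left, and cannot move until the interlock key is flush
- paddle_catch: steel base plate (6 thick) of the catch with two flat paddles (22 x 8), on the guard's top; origin at its underside's middle, 55 behind the front at y = +45 or -75 of the guard, axes as the guard's. Two grips along y, tops 34 to 36 above the guard's top: the +y one is fixed (outer face y = +22), the other slides to it (outer face y = -26 as found, -12 squeezed); its bolt runs to the gate's hook
- paddle_squeeze (a point): squeeze point of the paddle catch: midway between the outer faces of its two grips once they are fully squeezed together (34 apart there), 22 above the guard's top; closing direction is y. It does not move
- paddle_slide (a joint): how far the sliding grip of the paddle catch is squeezed towards the fixed one, m: 0 as found (its bolt blocks the gate), 0.014 fully squeezed; the gate is clear of it from about 0.008. It takes about 4 N, stays where it is left, and cannot move until the interlock key is flush
- gate (a joint): gate angle, rad: 0 shut, grows as it swings outwards (clockwise from above, to -x of the guard), stops at 1.75. A spring always pulls it shut (0.06 Nm shut, 0.4 Nm at 1.5); a sprung ball in the sill makes a click at about 0.5 to 0.62 rad (about 0.8 Nm in all, 6 N at the post). Let go wide open, the gate runs back over the ball and falls shut
- gate_post (a point): grip post on the gate's top edge: round steel post 18 across, from 138 to 205 above the table, 140 from the hinge axis; this point is on its axis, 185 above the table, and moves with the gate
- gate_hinge (a point): point on the gate's upright hinge axis, 185 above the table, at x = -12, y = +125 of the guard, axes as the guard's; the shut gate runs from here 250 along -y of the guard, 10 thick, its panel 30 to 138 above the table, with two steel hooks reaching back over the guard's top to the catches
- beaker: clear glass beaker, 68 across, 85 tall; origin at its underside, leave alone
- jar: amber glass jar with a black cap, 54 across, 80 tall; origin at its underside, leave alone
- spatula: spatula with a wooden handle lying flat, 190 long; origin at its underside, leave alone
- dish: closed clear Petri dish, 90 across, 14 tall; origin at its underside, leave alone
- wash_bottle: white plastic bottle with a blue cap, 64 across, 160 tall; origin at its underside, leave alone
- weigh_tray: shallow open white tray, 90 x 70, 18 tall; origin at its underside, leave alone
- stopper: cork stopper standing on its narrow end, 38 across, 26 tall; origin at its underside, leave alone
Things that resemble listed ones, but are neither listed nor needed, are in the scene too. There is more than one size of the key; the job needs the middle-sized.

How it is judged (in metres and radians):
On the way, in this order (a step that is already met when the one before it is completed fails the run):
1. the key is pressed flush into the recess (value of joint interlock above 0.008 m and horizontal distance between key and recess below 0.006 m and z of key in the frame of recess below -0.0255 m and angle between key's own z axis and vertical below 0.12 rad), for 0.2 s.
2. the peg catch is squeezed together, the gate still shut (value of joint peg_slide above 0.01 m and value of joint gate below 0.1 rad), for 0.1 s.
3. the paddle catch is squeezed together, the gate still shut (value of joint paddle_slide above 0.01 m and value of joint gate below 0.1 rad), for 0.1 s.
4. the gate is swung past its click (value of joint gate above 0.9 rad), for 0.1 s.
At the end, for the whole second after the job is handed in: The key is flush (less than 2.5 mm proud, within 6 mm of the recess centre, upright, pad down more than 8 mm), both catches are still squeezed (over 9 mm of 14), the gate is open more than 1.3 rad and still, and the fingers hold it (over 0.5 N, TCP within 60 mm of the post's point) (all of step 1 and value of joint each of peg_slide, paddle_slide above 0.009 m and value of joint gate above 1.3 rad and contact force between the fingers and guard above 0.5 N and distance between the grasp point and gate_post below 0.06 m and velocity of joint gate between -0.1 and 0.1 rad/s); the arm keeps its last pose, push and grip.
It fails at once if a bystander (beaker, jar, spatula, dish, bottle, tray, stopper) is pushed more than 40 mm or tipped over (distance of any of beaker, jar, spatula, dish, wash_bottle, weigh_tray, stopper from where it was at the start of the episode above 0.04 m or angle between any of beaker, jar, dish, wash_bottle, weigh_tray, stopper's own z axis and vertical above 0.6 rad).
It also fails if it takes over 72 s, if anything falls off the work surface, if the arm or the gripper's body presses on something with over 40 N, if the wrist force passes 120 N, or if a joint passes its speed limit or range.

## Working session

There is one attempt and no reset: what is moved stays moved. The work goes in short steps, Python scripts to look and compute and a tool call to move; the robot and the scene stay as the last step left them, time stands still between calls to the robot, and variables do not carry over. Pictures are saved under pics/ and viewed, about 8 in all and at most 12, crops included, and the job is handed in when it is done.

Besides the shell and the picture viewer there is one more tool, called after ">>>" as name([rows], argument=value, ...), one row to a line, values as JSON. servo_tool: Moves the arm, as the interface text tells. Its arguments: {"type":"object","properties":{"plan":{"type":"array"},"force":{"type":"number"}},"required":["plan"]}

```bash
mkdir -p pics; cat > h.py <<'E'
import numpy as np,cv2
from cell import env
from scipy.spatial.transform import Rotation as R
def snap(name,fn=None):
    o=env.get_obs();c=env.read_camera(name)
    K=np.array([[c['fx'],0,c['cx']],[0,c['fy'],c['cy']],[0,0,1]])
    if name=='wrist':
        T=np.eye(4);T[:3,:3]=R.from_euler('xyz',o['tool_rot'],degrees=True).as_matrix();T[:3,3]=o['tool_pos'];T=T@np.array(c['T_tool_cam'])
        Rw,t=T[:3,:3],T[:3,3]
    else:
        M=cv2.Rodrigues(np.array(c['rvec'],float))[0];Rw=M.T;t=-M.T@np.array(c['tvec'],float).ravel()
    if fn: cv2.imwrite('pics/'+fn,c['image'])
    np.savez('%s.npz'%name,im=c['image'],K=K,R=Rw,t=t)
    return dict(im=c['image'],K=K,R=Rw,t=t)
def load(name): return dict(np.load('%s.npz'%name))
def onplane(c,uv,z):
    d=c['R']@np.linalg.inv(c['K'])@np.array([uv[0],uv[1],1.]);return c['t']+d*(z-c['t'][2])/d[2]
def proj(c,p):
    q=c['K']@(c['R'].T@(np.array(p)-c['t']));return q[:2]/q[2]
E
python3 - <<'E'
from h import *
a=snap('scene');b=snap('side');w=snap('wrist')
cv2.imwrite('pics/a.png',a['im']);cv2.imwrite('pics/b.png',b['im']);cv2.imwrite('pics/w.png',w['im'])
print(env.get_obs())
for c in(a,b,w):print(c['t'],c['R'][:,2],c['K'][0,0])
E
```

```text
{'time_s': 0.15, 'qpos': array([-65.42568734,  18.42906026,  -4.01599116,  83.15886834,
         1.29355177,  78.54112471,  -3.26050028]), 'joint_velocities': array([-0.05378602, -0.14663884,  0.02916611, -0.08565499, -0.00376081,
       -0.00963657,  0.06477522]), 'effort': array([ 1.26537720e-04, -4.91793394e+01, -4.04413864e-01, -3.12878323e+01,
       -6.40139426e-02,  4.04244103e-02,  1.38011064e-04]), 'tool_pos': array([0.26182711, 0.5945044 , 0.24041536]), 'tool_rot': array([-1.79916085e+02,  3.52347896e-03,  1.56234731e+02]), 'force': array([ 0.29745788, -0.22744929,  0.34372706]), 'wrist_torque': array([0.0275781 , 0.01907569, 0.02465519]), 'grip_width': 0.08674258472875751}
[ 1.09590348 -0.84935948  0.95206953] [-0.44994219  0.59244055 -0.66825611] 463.7607179503321
[-0.20148321 -0.94072125  0.86621352] [ 0.58254679  0.61180708 -0.53509937] 404.35678675883855
[0.19563535 0.62400203 0.38436143] [ 0.24090355 -0.10844992 -0.96447089] 349.0697024723114
```

View pics/a.png

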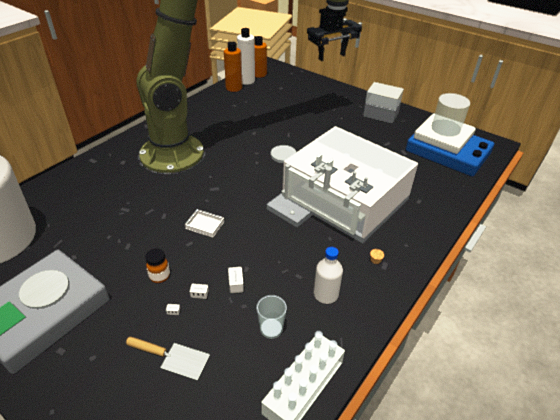

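View pics/b.png

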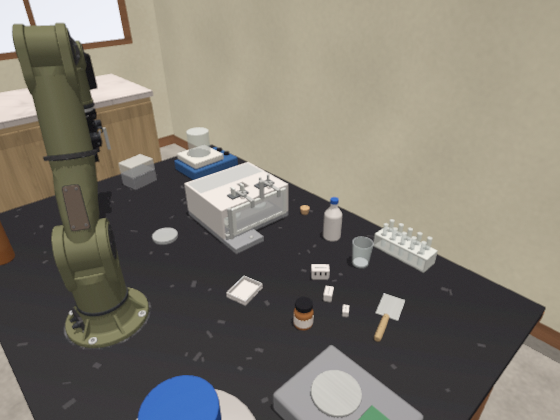

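Scene view: three white ribbed blocks at (173,309) small, (199,291) middle and (236,279) large. The guard top is at about (345,175), and the sill is at (290,208). The middle one fits the description; I'll confirm with sizes and an enlarged crop.

```bash
python3 - <<'E'
from h import *
a=load('scene');b=load('side')
k=cv2.resize(a['im'][260:320,155:255],(400,240),interpolation=cv2.INTER_CUBIC)
k2=cv2.resize(b['im'][255:325,300:360],(400,360)[::1],interpolation=cv2.INTER_CUBIC)[:240+120]
g=cv2.resize(a['im'][120:240,265:425],(400,300),interpolation=cv2.INTER_CUBIC)
g2=cv2.resize(b['im'][155:255,175:300],(400,300),interpolation=cv2.INTER_CUBIC)
im=np.zeros((600,800,3),np.uint8);im[:240,:400]=k;im[:300,400:]=k2[:300];im[300:,:400]=g;im[300:,400:]=g2
cv2.imwrite('pics/c.png',im)
for c,pts in((a,[(173,309),(199,291),(236,279)]),(b,[(346,310),(328,294),(320,271)])):
    for p in pts: print(onplane(c,p,.014).round(3))
# blobs white in scene, keys
for c,(r0,r1,c0,c1) in((a,(260,320,155,255)),(b,(255,325,300,360))):
    m=(c['im'][r0:r1,c0:c1].min(2)>90).astype(np.uint8)
    n,l,s,ce=cv2.connectedComponentsWithStats(m)
    for i in range(1,n):
        if s[i,4]>15: print(s[i]+np.array([c0,r0,0,0,0]))
E
```

```text
[ 0.502 -0.46   0.014]
[ 0.513 -0.382  0.014]
[ 0.561 -0.295  0.014]
[ 0.5   -0.461  0.014]
[ 0.512 -0.382  0.014]
[ 0.573 -0.295  0.014]
[155 263  15  18 124]
[228 266  16  27 367]
[189 283  19  16 241]
[166 304  14  11 139]
[352 255   8  13  84]
[311 264  19  16 286]
[323 285  11  17 147]
[342 304   8  13  92]
[300 315  14  10  76]
```

View pics/c.png

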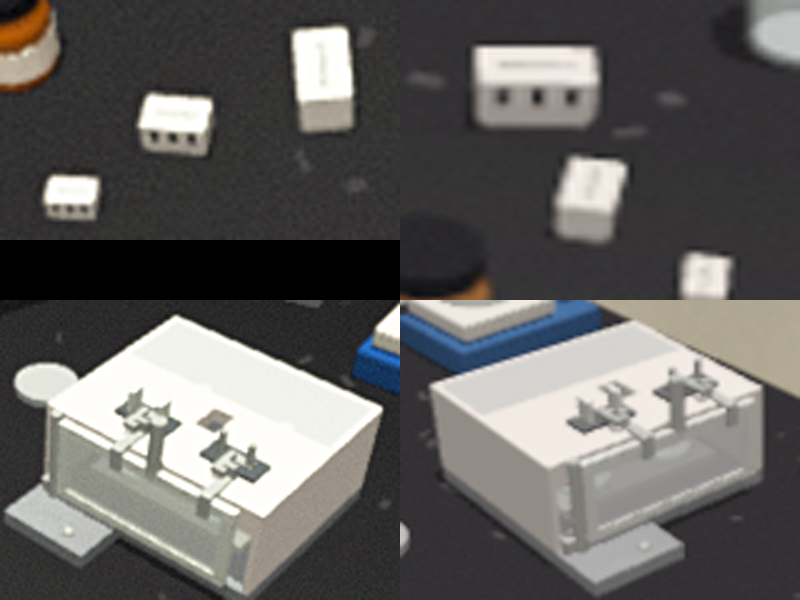

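The three blocks differ clearly in size. The middle one, at scene (199,291) and world (0.513,-0.382), is the key; the larger and smaller ones are decoys. The sill tongue at scene left marks the hinge end.

```bash
python3 - <<'E'
from h import *
from scipy.optimize import least_squares
a=load('scene');b=load('side')
P=[onplane(a,p,.14) for p in[(285,164),(335.8,126.8),(417.8,164)]]+[onplane(b,p,.14) for p in[(275,161.7)if 0 else (175+240/3.2,155+20/3),(288.4,184.3),(185,181.7)]]
G=np.array([[0,150],[260,150],[260,-150],[260,-150],[0,-150],[260,150]])/1000.
print(np.round(P,3))
def f(x):
    c,s=np.cos(x[2]),np.sin(x[2]);return np.ravel(G@np.array([[c,s],[-s,c]])+x[:2]-np.array(P)[:,:2])
for t0 in np.arange(0,6.3,1):
    r=least_squares(f,[.6,0.,t0]);
    if r.cost<5e-3: print(r.x,np.degrees(r.x[2]),r.cost,r.fun.reshape(-1,2).round(3));break
E
```

```text
[[0.463 0.043 0.14 ]
 [0.471 0.309 0.14 ]
 [0.768 0.287 0.14 ]
 [0.768 0.286 0.14 ]
 [0.745 0.03  0.14 ]
 [0.472 0.319 0.14 ]]
[0.60234089 0.03954617 1.50082483] 85.99092882823331 0.00015044884612074063 [[-0.01   0.007]
 [-0.     0.001]
 [ 0.002  0.001]
 [ 0.002  0.002]
 [ 0.007 -0.001]
 [-0.001 -0.009]]
```

>>> servo_tool([
  [1,[0,0,-1],[0,0,7]],
  [1,[0,0,-1],[0,0,7]],
  [1,[0,0,-1],[0,0,7]],
  [1,[0,0,-1],[0,0,7]],
  [1,[0,0,-1],[0,0,7]],
  [1,[0,0,-1],[0,0,7]],
  [1,[0,0,-1],[0,0,7]],
  [1,[0,0,-1],[0,0,7]],
  [1,[0,0,0],[0,0,7]],
  [1,[0,0,0],[0,0,7]],
], force=30)

```text
time_s: 0.98
tool_pos: [0.261, 0.5924, 0.3181]
tool_rot: [-179.8, 0.7, 84.6]
force: [-0.3, 0.9, -0.6]
grip_width: 0.0874
```

```bash
cat >> h.py <<'E'
def go(p,yaw=None):
    o=env.get_obs();M=R.from_euler('xyz',o['tool_rot'],degrees=True)
    print('at',o['tool_pos'].round(4),'rot',o['tool_rot'].round(2),'t',round(o['time_s'],2),'F',o['force'].round(1),'w',round(o['grip_width'],4))
    print('shift cm',(M.inv().apply(np.array(p)-o['tool_pos'])*100).round(2), end=' ')
    if yaw is not None: print('turn',np.degrees((M.inv()*R.from_euler('xyz',[180,0,yaw],degrees=True)).as_rotvec()).round(2),end='')
    print()
E
python3 - <<'E'
from h import *
go([.61,.03,.32],86)
a=load('scene')
# key long-edge direction from scene crop top face corners
s=lambda u,v:(155+u/4,260+v/4)
for p,q in[((148,95),(213,98)),((140,120),(210,127))]: 
    A=onplane(a,s(*p),.028);B=onplane(a,s(*q),.028);d=B-A;print(A.round(3),B.round(3),np.linalg.norm(d).round(3),np.degrees(np.arctan2(d[1],d[0])))
E
```

```text
at [0.261  0.5924 0.3181] rot [-179.77    0.69   84.55] t 0.98 F [-0.3  0.9 -0.6] w 0.0874
shift cm [-52.68  40.08   0.28] turn [-0.24  0.69 -1.45]
[ 0.492 -0.383  0.028] [ 0.526 -0.36   0.028] 0.041 34.96978441176406
[ 0.502 -0.4    0.028] [ 0.54  -0.377  0.028] 0.044 31.255306930682778
```

>>> servo_tool([
  [1,[-2.7,2.5,0],[0,0,0]],
  [1,[-2.7,2.5,0],[0,0,0]],
  [1,[-2.7,2.5,0],[0,0,0]],
  [1,[-2.7,2.5,0],[0,0,0]],
  [1,[-2.7,2.5,0],[0,0,0]],
  [1,[-2.7,2.5,0],[0,0,0]],
  [1,[-2.7,2.5,0],[0,0,0]],
  [1,[-2.7,2.5,0],[0,0,0]],
  [1,[-2.7,2.5,0],[0,0,0]],
  [1,[-2.7,2.5,0],[0,0,0]],
  [1,[-2.7,2.5,0],[0,0,0]],
  [1,[-2.7,2.5,0],[0,0,0]],
  [1,[-2.7,2.5,0],[0,0,0]],
  [1,[-2.7,2.5,0],[0,0,0]],
  [1,[-2.7,2.5,0],[0,0,0]],
  [1,[-2.7,2.5,0],[0,0,0]],
  [1,[0,0,0],[0,0,0]],
])

```text
time_s: 2.4
tool_pos: [0.6267, 0.1041, 0.3128]
tool_rot: [-179.3, 1.0, 84.9]
force: [-2.0, -0.9, 0.2]
grip_width: 0.087
```

```bash
python3 - <<'E'
from h import *
go([.61,.12,.32],86)
c=snap('wrist')
cv2.imwrite('pics/d.png',cv2.resize(c['im'],(784,588)))
g=np.array([.6023,.0395]);t=np.radians(86)
for n,p in(('rec',(.108,-.015)),('c+',(.055,.045)),('c-',(.055,-.075))):
    w=g+np.array([[np.cos(t),-np.sin(t)],[np.sin(t),np.cos(t)]])@np.array(p);print(n,w,proj(c,[*w,.14])*1.4)
E
```

```text
at [0.6267 0.1041 0.3128] rot [-179.34    1.05   84.91] t 2.4 F [-2.  -0.9  0.2] w 0.087
shift cm [ 1.42 -1.81 -0.72] turn [-0.67  1.04 -1.1 ]
rec [0.62479716 0.14619057] [390.52268747 217.27281138]
c+ [0.56124622 0.09750506] [302.89988234 298.64617341]
c- [0.68095391 0.08913429] [482.10153749 295.96934744]
```

View pics/d.png

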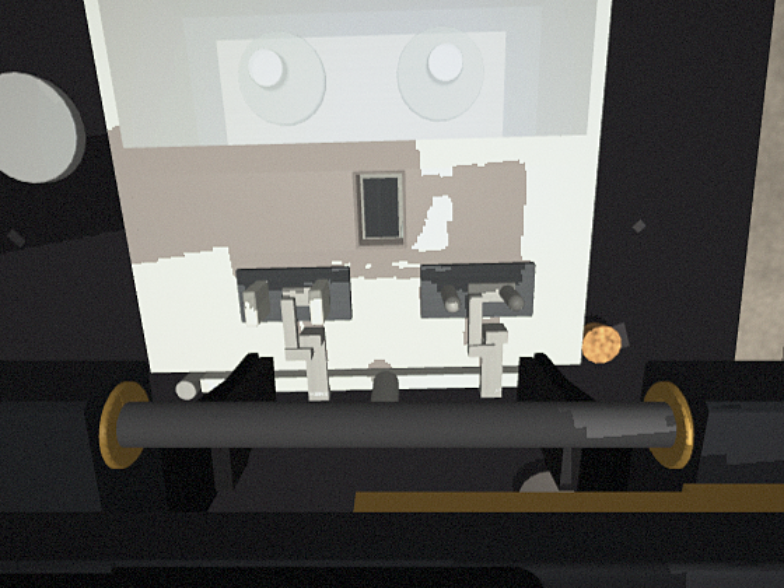

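Wrist view (×1.4): recess mouth at (380,209). The paddle catch is on the left, at plate (295,294), y=+45. The peg catch, with round pegs, is on the right at plate (478,290), y=-75. The next step refines the guard pose from these three centres.

```bash
python3 - <<'E'
from h import *
from scipy.optimize import least_squares
c=load('wrist');q=lambda u,v,z:onplane(c,(u/1.4,v/1.4),z)[:2]
rec=np.array([q(*p,.14) for p in[(355,172),(404,171),(405,246),(357,246)]])
pl=np.array([q(*p,.146) for p in[(237,269),(350,267),(352,318),(241,321)]])
pr=np.array([q(*p,.146) for p in[(421,265),(534,262),(534,316),(421,317)]])
for n,x in(('rec',rec),('pad',pl),('peg',pr)):
    print(n,x.mean(0).round(4),[np.linalg.norm(x[i]-x[(i+1)%4]).round(4) for i in range(4)])
P=np.array([x.mean(0) for x in(rec,pl,pr)]);G=np.array([[.108,-.015],[.055,.045],[.055,-.075]])
def T(x,G):
    k,s=np.cos(x[2]),np.sin(x[2]);return G@np.array([[k,s],[-s,k]])+x[:2]
r=least_squares(lambda x:np.ravel(T(x,G)-P),[.6,.04,1.5]);print(r.x,np.degrees(r.x[2]),r.fun.reshape(-1,2).round(4))
print('guard',T(r.x,np.array([[.108,-.015],[.055,.043-.0],[.055,-.070],[-.012,-.015],[-.012,.125]])).round(4))
go([.40,-.12,.32],34)
E
```

```text
rec [0.6187 0.1516] [np.float64(0.0305), np.float64(0.0469), np.float64(0.0312), np.float64(0.0464)]
pad [0.5578 0.1025] [np.float64(0.0734), np.float64(0.0346), np.float64(0.0744), np.float64(0.0354)]
peg [0.6772 0.0948] [np.float64(0.0724), np.float64(0.0364), np.float64(0.0747), np.float64(0.0351)]
[0.59887476 0.04461411 1.51495943] 86.80078142920769 [[ 0.0011  0.    ]
 [-0.0008 -0.0005]
 [-0.0003  0.0005]]
guard [[0.6199 0.1516]
 [0.559  0.1019]
 [0.6718 0.0956]
 [0.6132 0.0318]
 [0.4734 0.0396]]
at [0.6252 0.1076 0.3128] rot [-179.22    0.9    85.06] t 2.45 F [-0.6  0.2 -0.6] w 0.0869
shift cm [-24.62 -20.48  -0.06] turn [-0.32  1.19 51.06]
```

>>> servo_tool([
  [1,[-3.95,-0.7,0],[0,0,0]],
  [1,[-3.95,-0.7,0],[0,0,0]],
  [1,[-3.95,-0.7,0],[0,0,0]],
  [1,[-3.95,-0.7,0],[0,0,0]],
  [1,[-3.95,-0.7,0],[0,0,0]],
  [1,[-3.95,-0.7,0],[0,0,0]],
  [1,[-3.95,-0.7,0],[0,0,0]],
  [1,[-3.95,-0.7,0],[0,0,0]],
  [1,[-3.95,-0.7,0],[0,0,0]],
  [1,[-3.95,-0.7,0],[0,0,0]],
  [1,[-3.95,-0.7,0],[0,0,0]],
  [1,[-3.95,-0.7,0],[0,0,0]],
  [1,[-3.95,-0.7,0],[0,0,0]],
  [1,[0,0,1.3],[0,0,7]],
  [1,[0,0,1.3],[0,0,7]],
  [1,[0,0,1.3],[0,0,7]],
  [1,[0,0,1.3],[0,0,7]],
  [1,[0,0,1.3],[0,0,7]],
  [1,[0,0,1.3],[0,0,7]],
  [1,[0,0,1.3],[0,0,7]],
])

```text
time_s: 4.12
tool_pos: [0.4923, -0.3911, 0.2205]
tool_rot: [-179.5, 0.6, 37.5]
force: [-0.2, 0.5, -0.1]
grip_width: 0.087
```

```bash
python3 - <<'E'
from h import *
go([.513,-.382,.1],33)
c=snap('wrist')
cv2.imwrite('pics/e.png',cv2.resize(c['im'],(784,588)))
print(proj(c,[.513,-.382,.028])*1.4)
E
```

```text
at [ 0.4923 -0.3911  0.2205] rot [-179.52    0.61   37.46] t 4.12 F [-0.2  0.5 -0.1] w 0.087
shift cm [ 2.32  0.64 12.02] turn [-0.46  0.63  4.45]
[406.18422082 245.01754172]
```

View pics/e.png

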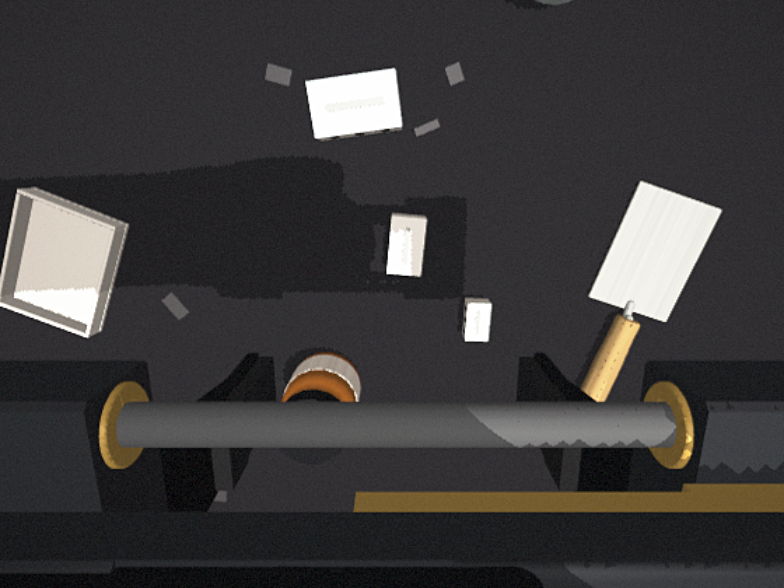

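Wrist view (×1.4): middle key at (406,245), large decoy at (355,104), small decoy at (478,320), jar at (320,390).

```bash
python3 - <<'E'
from h import *
c=load('wrist')
m=(c['im'].min(2)>105).astype(np.uint8)
n,l,s,ce=cv2.connectedComponentsWithStats(m)
i=l[int(245/1.4),int(406/1.4)];print(s[i])
ct=max(cv2.findContours((l==i).astype(np.uint8),0,2)[0],key=len)[:,0]
w=np.array([onplane(c,p,.028)[:2] for p in ct],np.float32)
print(cv2.minAreaRect(w*1000))
w=np.array([onplane(c,(u/1.4,v/1.4),.028)[:2] for u,v in[(392,213),(427,215),(423,277),(387,275)]]);print(w.mean(0),w.round(4))
print('jar side',onplane(c,(320/1.4,356/1.4),.05),onplane(c,(285/1.4,390/1.4),.06),onplane(c,(358/1.4,385/1.4),.06),'small',onplane(c,(478/1.4,320/1.4),.02))
E
```

```text
[ 276  152   29   46 1094]
((512.8093872070312, -381.8157653808594), (41.97919464111328, 24.493152618408203), 32.28968048095703)
[ 0.51314624 -0.38278714] [[ 0.5243 -0.361 ]
 [ 0.5377 -0.3807]
 [ 0.5024 -0.4052]
 [ 0.4881 -0.3843]]
jar side [ 0.41873962 -0.37970728  0.05      ] [ 0.38805722 -0.37402458  0.06      ] [ 0.42146861 -0.41119055  0.06      ] small [ 0.50054634 -0.45874382  0.02      ]
```

>>> servo_tool([
  [0.6,[1.2,0.3,0],[-0.4,0.6,2]],
  [0.6,[1.1,0.3,0],[0,0,2]],
  [0.6,[0,0,3],[0,0,0]],
  [0.6,[0,0,3],[0,0,0]],
  [0.6,[0,0,3],[0,0,0]],
  [0.6,[0,0,3],[0,0,0]],
  [0.6,[0,0,0],[0,0,0]],
  [0.6,[0,0,0],[0,0,0]],
])

```text
time_s: 4.83
tool_pos: [0.5206, -0.369, 0.0939]
tool_rot: [-179.4, -0.3, 34.9]
force: [0.4, -0.4, 0.5]
grip_width: 0.0529
```

```bash
python3 - <<'E'
from h import *
go([.513,-.382,.038],33.5)
E
```

```text
at [ 0.5206 -0.369   0.0939] rot [-179.44   -0.29   34.86] t 4.83 F [ 0.4 -0.4  0.5] w 0.0529
shift cm [-1.39  0.68  5.58] turn [-0.56 -0.28  1.36]
```

>>> servo_tool([
  [0.6,[-0.7,0.35,0],[-0.5,-0.3,1.3]],
  [0.6,[-0.5,0.3,0],[0,0,0]],
  [0.6,[0,0,1.5],[0,0,0]],
  [0.6,[0,0,1.5],[0,0,0]],
  [0.6,[0,0,0],[0,0,0]],
  [0.6,[0,0,0],[0,0,0]],
])

```text
time_s: 5.33
tool_pos: [0.5176, -0.3844, 0.0688]
tool_rot: [179.5, -0.3, 33.7]
force: [1.0, -0.9, -0.1]
grip_width: 0.052
```

```bash
python3 - <<'E'
from h import *
go([.513,-.382,.038],33.5)
E
```

```text
at [ 0.5176 -0.3844  0.0688] rot [179.5   -0.27  33.67] t 5.33 F [ 1.  -0.9 -0.1] w 0.052
shift cm [-0.27 -0.49  3.07] turn [ 0.5  -0.27  0.17]
```

>>> servo_tool([
  [0.6,[-0.2,-0.4,0.5],[0.5,-0.2,0]],
  [0.6,[0,0,0.8],[0,0,0]],
  [0.6,[0,0,0.8],[0,0,0]],
  [0.6,[0,0,0.5],[0,0,0]],
  [0.6,[0,0,0],[0,0,0]],
  [0.6,[0,0,0],[0,0,0]],
])

```text
time_s: 5.83
tool_pos: [0.5132, -0.3817, 0.0395]
tool_rot: [-179.9, -0.0, 33.7]
force: [0.1, -0.1, -0.4]
grip_width: 0.0522
```

```bash
python3 - <<'E'
from h import *
go([.513,-.382,.038],33.5)
E
```

```text
at [ 0.5132 -0.3817  0.0395] rot [-1.7989e+02 -3.0000e-02  3.3680e+01] t 5.83 F [ 0.1 -0.1 -0.4] w 0.0522
shift cm [-0.04  0.01  0.15] turn [-0.11 -0.03  0.18]
```

>>> servo_tool([
  [0.6,[0,0,0.1],[0,0,0]],
  [0.6,[0,0,0],[0,0,0]],
  [0.1,[0,0,0],[0,0,0]],
  [0.1,[0,0,0],[0,0,0]],
  [0.1,[0,0,0],[0,0,0]],
  [0.1,[0,0,0],[0,0,0]],
  [0.1,[0,0,0],[0,0,0]],
  [0.1,[0,0,0],[0,0,0]],
], force=25)

```text
time_s: 6.5
tool_pos: [0.5141, -0.3821, 0.0396]
tool_rot: [-180.0, -0.1, 33.7]
force: [-0.5, -0.1, -0.6]
grip_width: 0.0233
```

>>> servo_tool([
  [0.1,[0,0,-1],[0,0,0]],
  [0.1,[0,0,-2.5],[0,0,0]],
  [0.1,[0,0,-4],[0,0,0]],
  [0.1,[0,0,-4],[0,0,0]],
  [0.1,[0,0,-4],[0,0,0]],
  [0.1,[0,0,-4],[0,0,0]],
  [0.1,[0,0,-3],[0,0,0]],
  [0.1,[0,0,0],[0,0,0]],
])

```text
time_s: 7.17
tool_pos: [0.5106, -0.3813, 0.2753]
tool_rot: [-179.6, 0.2, 33.5]
force: [0.2, -1.4, -0.8]
grip_width: 0.024
```

```bash
python3 - <<'E'
from h import *
go([.619,.1515,.25],86.8)
E
```

```text
at [ 0.5106 -0.3813  0.2753] rot [-1.796e+02  1.500e-01  3.353e+01] t 7.17 F [ 0.2 -1.4 -0.8] w 0.024
shift cm [ 38.47 -38.42   2.69] turn [-4.400e-01 -4.000e-02 -5.327e+01]
```

>>> servo_tool([
  [0.1,[1.5,-1.5,0],[0,0,0]],
  [0.1,[2.7,-2.7,0],[0,0,0]],
  [0.1,[2.7,-2.7,0],[0,0,0]],
  [0.1,[2.7,-2.7,0],[0,0,0]],
  [0.1,[2.7,-2.7,0],[0,0,0]],
  [0.1,[2.7,-2.7,0],[0,0,0]],
  [0.1,[2.7,-2.7,0],[0,0,0]],
  [0.1,[2.7,-2.7,0],[0,0,0]],
  [0.1,[2.7,-2.7,0],[0,0,0]],
  [0.1,[2.7,-2.7,0],[0,0,0]],
  [0.1,[2.7,-2.7,0],[0,0,0]],
  [0.1,[2.7,-2.7,0],[0,0,0]],
  [0.1,[2.7,-2.7,0],[0,0,0]],
  [0.1,[2,-2,0],[0,0,0]],
  [0.1,[1.5,-1.5,0],[0,0,0]],
  [0.1,[0,0,0],[0,0,0]],
])

```text
time_s: 8.5
tool_pos: [0.6185, 0.1527, 0.281]
tool_rot: [-179.9, -0.1, 32.6]
force: [-1.1, -0.2, -1.7]
grip_width: 0.0237
```

>>> servo_tool([
  [0.1,[0,0,0],[0,0,-7]],
  [0.1,[0,0,0],[0,0,-7]],
  [0.1,[0,0,0],[0,0,-7]],
  [0.1,[0,0,0],[0,0,-7]],
  [0.1,[0,0,0],[0,0,-7]],
  [0.1,[0,0,0],[0,0,-7]],
  [0.1,[0,0,0],[0,0,-7]],
  [0.1,[0,0,0],[0,0,-4]],
  [0.1,[0,0,0],[0,0,0]],
])

```text
time_s: 9.25
tool_pos: [0.6159, 0.1486, 0.2801]
tool_rot: [-179.9, 0.2, 86.8]
force: [-0.2, -0.1, -1.6]
grip_width: 0.0238
```

```bash
python3 - <<'E'
from h import *
go([.619,.1515,.25],86.8)
c=snap('wrist');cv2.imwrite('pics/f.png',cv2.resize(c['im'],(784,588)))
E
```

```text
at [0.6159 0.1486 0.2801] rot [-179.85    0.21   86.83] t 9.25 F [-0.2 -0.1 -1.6] w 0.0238
shift cm [0.32 0.3  3.01] turn [-0.15  0.21  0.03]
```

View pics/f.png

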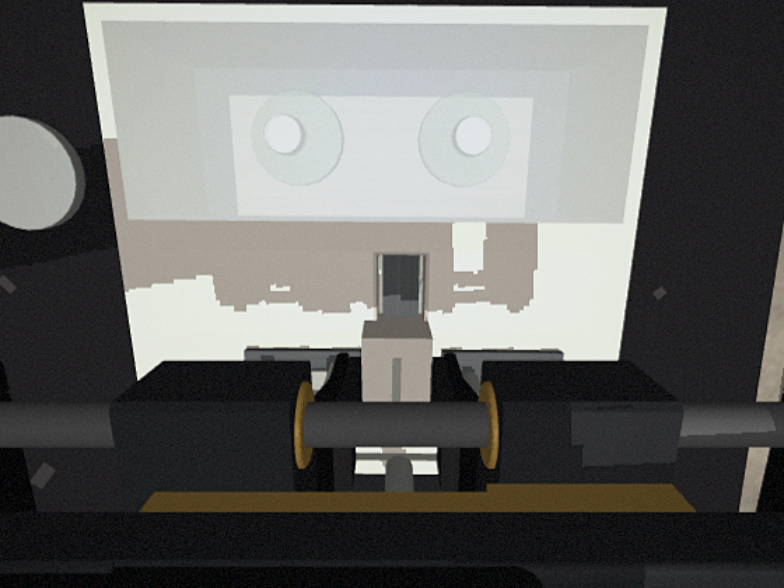

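```bash
python3 - <<'E'
from h import *
c=load('wrist');q=lambda u,v,z:onplane(c,(u/1.4,v/1.4),z)[:2]
zt=.2801-.0395+.028
A,B=q(376,253.5,.14),q(427,253.5,.14);k1,k2=q(361.5,338,zt),q(432,338,zt)
print('rec',A,B,np.linalg.norm(A-B),'key',k1,k2,np.linalg.norm(k1-k2))
t=np.radians(86.8);gx=np.array([np.cos(t),np.sin(t)])
print('rec c',(A+B)/2-.0225*gx,'key c',(k1+k2)/2-.02*gx)
g=cv2.cvtColor(c['im'],6);print(g[195,262:314]);print(g[200,262:314]);print(g[235:248,285])
E
```

```text
rec [0.60517128 0.17548381] [0.63497592 0.17386466] 0.029848585703569484 key [0.60513302 0.16798889] [0.62877834 0.16671545] 0.02367957906365032
rec c [0.61881761 0.15220932] key c [0.61583925 0.14738335]
[164 167 164 165 159 139 141  83 142 240 184  94  60  61  67  65  62  63
  69  72  65  68  67  67  64  67  59  59  62  65  63  69  60  70  58  63
  60 110 168 151  86  76 136 137 148 161 164 162 166 162 162 164]
[165 162 169 169 163 139 142  84 117 168 172  97  56  61  62  64  65  65
  64  65  65  61  68  66  64  64  59  63  68  60  65  64  65  62  67  62
  52 139 139 133  87  90 138 136 156 166 167 163 165 165 165 164]
[ 99  99  98  97  94  98 114 158 167 162 159 157 164]
```

>>> servo_tool([
  [0.1,[0.35,0.25,0.5],[0,0,0]],
  [0.1,[0,0,2],[0,0,0]],
  [0.1,[0,0,2],[0,0,0]],
  [0.1,[0,0,2],[0,0,0]],
  [0.1,[0,0,1],[0,0,0]],
  [0.1,[0,0,0],[0,0,0]],
  [0.1,[0,0,0],[0,0,0]],
])

```text
time_s: 9.88
tool_pos: [0.6198, 0.1504, 0.2024]
tool_rot: [180.0, 0.2, 85.8]
force: [-0.3, -0.4, 0.5]
grip_width: 0.0237
```

```bash
python3 - <<'E'
from h import *
go([.6188,.1525,.1845],86.8)
E
```

```text
at [0.6198 0.1504 0.2024] rot [179.98   0.21  85.78] t 9.88 F [-0.3 -0.4  0.5] w 0.0237
shift cm [ 0.21 -0.12  1.79] turn [ 0.02  0.21 -1.02]
```

>>> servo_tool([
  [0.1,[0.2,-0.1,0],[0,0.2,-1]],
  [0.1,[0,0,0.5],[0,0,0]],
  [0.1,[0,0,0.5],[0,0,0]],
  [0.1,[0,0,0.3],[0,0,0]],
  [0.1,[0,0,0],[0,0,0]],
])

```text
time_s: 10.3
tool_pos: [0.621, 0.1534, 0.1921]
tool_rot: [179.7, -0.1, 86.8]
force: [0.0, -0.3, -0.5]
grip_width: 0.0237
```

```bash
python3 - <<'E'
from h import *
go([.6188,.1525,.162],86.8)
E
```

```text
at [0.621  0.1534 0.1921] rot [ 1.7967e+02 -1.4000e-01  8.6830e+01] t 10.3 F [ 0.  -0.3 -0.5] w 0.0237
shift cm [-0.11 -0.23  3.01] turn [ 0.33 -0.14  0.03]
```

>>> servo_tool([
  [0.1,[-0.1,-0.2,0],[0.3,0,0]],
  [0.1,[0,0,0],[0,0,0]],
  [0.1,[0,0,0.3],[0,0,0]],
  [0.1,[0,0,0],[0,0,0]],
])

```text
time_s: 10.63
tool_pos: [0.6192, 0.1523, 0.1896]
tool_rot: [179.9, -0.2, 86.8]
force: [0.4, 0.9, -1.0]
grip_width: 0.0238
```

```bash
python3 - <<'E'
from h import *
go([.6188,.1525,.162],86.8)
E
```

```text
at [0.6192 0.1523 0.1896] rot [ 1.7994e+02 -1.7000e-01  8.6810e+01] t 10.63 F [ 0.4  0.9 -1. ] w 0.0238
shift cm [ 0.01 -0.04  2.76] turn [ 0.06 -0.17  0.01]
```

>>> servo_tool([
  [0.1,[0,0,0.4],[0,0,0]],
  [0.1,[0,0,0.4],[0,0,0]],
  [0.1,[0,0,0.4],[0,0,0]],
  [0.1,[0,0,0.3],[0,0,0]],
])

```text
time_s: 10.97
tool_pos: [0.6197, 0.1524, 0.174]
tool_rot: [179.9, -0.2, 86.8]
force: [-0.3, 0.5, -0.7]
grip_width: 0.0239
```

```bash
python3 - <<'E'
from h import *
go([.6188,.1525,.162],86.8)
E
```

```text
at [0.6197 0.1524 0.174 ] rot [179.85  -0.2   86.8 ] t 10.97 F [-0.3  0.5 -0.7] w 0.0239
shift cm [ 0.   -0.09  1.2 ] turn [ 0.15 -0.2   0.  ]
```

Key is in (bottom about 134 mm, below the mouth) with no side force. On down to the pad.

>>> servo_tool([
  [0.1,[0,-0.05,0.4],[0,0,0]],
  [0.1,[0,0,0.4],[0,0,0]],
  [0.1,[0,0,0.3],[0,0,0]],
  [0.1,[0,0,0.1],[0,0,0]],
])

```text
time_s: 11.3
tool_pos: [0.6189, 0.1525, 0.16]
tool_rot: [179.9, -0.2, 86.8]
force: [-0.2, -0.3, 2.7]
grip_width: 0.024
```

```bash
python3 - <<'E'
from h import *
go([.6188,.1525,.162],86.8)
E
```

```text
at [0.6189 0.1525 0.16  ] rot [179.91  -0.18  86.81] t 11.3 F [-0.2 -0.3  2.7] w 0.024
shift cm [-0.   -0.01 -0.2 ] turn [ 0.09 -0.18  0.01]
```

>>> servo_tool([
  [0.5,[0,0,0],[0,0,0]],
  [0.5,[0,0,0],[0,0,0]],
  [0.5,[0,0,0],[0,0,0]],
  [0.5,[0,0,-1],[0,0,0]],
  [0.5,[0,0,-1],[0,0,0]],
  [0,[0,0,0],[0,0,0]],
  [0,[0,0,0],[0,0,0]],
  [0,[0,0,0],[0,0,0]],
  [0,[0,0,0],[0,0,0]],
  [0,[0,0,0],[0,0,0]],
  [0,[0,0,0],[0,0,0]],
])

```text
time_s: 12.22
tool_pos: [0.6199, 0.1526, 0.184]
tool_rot: [179.7, -0.3, 86.8]
force: [0.4, 0.1, 0.2]
grip_width: 0.0112
```

```bash
python3 - <<'E'
from h import *
go([.6188,.1515,.170],86.8)
E
```

```text
at [0.6199 0.1526 0.184 ] rot [179.73  -0.26  86.8 ] t 12.22 F [0.4 0.1 0.2] w 0.0112
shift cm [-0.12 -0.11  1.4 ] turn [ 0.27 -0.26  0.  ]
```

>>> servo_tool([
  [0,[-0.1,-0.1,0.3],[0.2,-0.2,0]],
  [0,[0,0,0.5],[0,0,0]],
  [0,[0,0,0.5],[0,0,0]],
  [0,[0,0,0.4],[0,0,0]],
  [0,[0,0,0.4],[0,0,0]],
])

```text
time_s: 12.63
tool_pos: [0.6188, 0.1516, 0.1614]
tool_rot: [179.9, -0.0, 86.8]
force: [-0.5, 0.3, 3.4]
grip_width: 0.0005
```

>>> servo_tool([
  [0,[0,0,0.4],[0,0,0]],
  [0,[0,0,0.4],[0,0,0]],
])

```text
time_s: 12.8
tool_pos: [0.6199, 0.1517, 0.1589]
tool_rot: [179.8, -0.2, 86.8]
force: [-12.9, -1.7, 34.4]
grip_width: 0.0005
```

>>> servo_tool([
  [0,[0,0,-1],[0,0,0]],
  [0.5,[0,0,-2],[0,0,0]],
  [1,[0,0,-2],[0,0,0]],
  [1,[0,0,-1.2],[0,0,0]],
  [1,[-2.5,2.5,0],[0,0,0]],
  [1,[-2.5,2.3,0],[0,0,0]],
  [1,[0,0,0],[0,0,0]],
  [1,[0,0,0],[0,0,0]],
], force=15)

```text
time_s: 13.47
tool_pos: [0.6659, 0.1003, 0.2231]
tool_rot: [179.8, -0.3, 87.1]
force: [-0.1, -0.7, -1.5]
grip_width: 0.039
```

```bash
python3 - <<'E'
from h import *
go([.671,.0957,.1685],86.8)
c=snap('wrist');cv2.imwrite('pics/g.png',cv2.resize(c['im'],(784,588)))
print(proj(c,[.6188,.152,.14])*1.4)
E
```

```text
at [0.6659 0.1003 0.2231] rot [179.83  -0.31  87.14] t 13.47 F [-0.1 -0.7 -1.5] w 0.039
shift cm [-0.47  0.52  5.46] turn [ 0.17 -0.31  0.34]
[288.340692   225.58192917]
```

View pics/g.png

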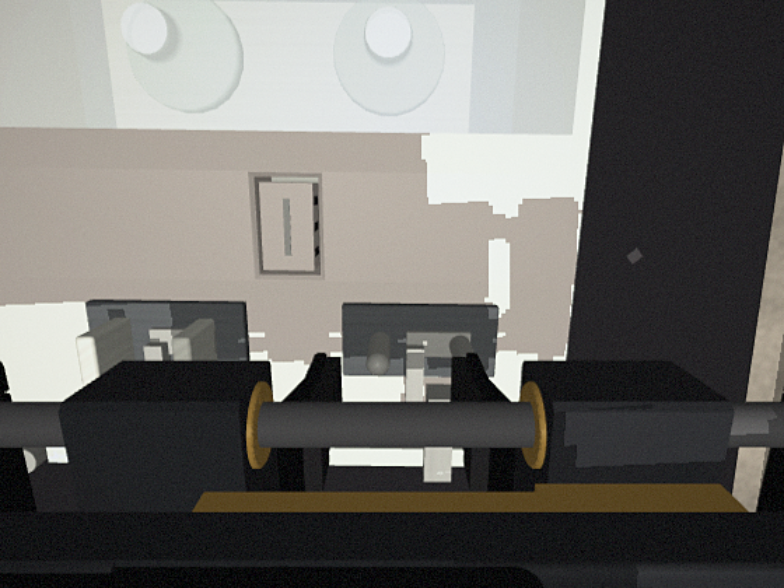

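The key sits flush in its recess at (287,225), and the pegs are at (378,345) and (461,350). I'll centre over the peg catch with the jaws open.

>>> servo_tool([
  [1,[-0.4,0.45,0],[0,-0.3,0.3]],
  [1,[0,0,0],[0,0,0]],
  [1,[0,0,0],[0,0,0]],
  [1,[0,0,0.5],[0,0,0]],
  [1,[0,0,0],[0,0,0]],
  [1,[0,0,0],[0,0,0]],
])

```text
time_s: 14.02
tool_pos: [0.6682, 0.0986, 0.2156]
tool_rot: [-180.0, 0.0, 87.0]
force: [0.1, -0.2, 0.2]
grip_width: 0.0819
```

```bash
python3 - <<'E'
from h import *
go([.671,.0957,.1685],86.8)
E
```

```text
at [0.6682 0.0986 0.2156] rot [-1.7996e+02  2.0000e-02  8.7020e+01] t 14.02 F [ 0.1 -0.2  0.2] w 0.0819
shift cm [-0.28  0.3   4.71] turn [-0.04  0.02  0.22]
```

>>> servo_tool([
  [1,[-0.25,0.25,0],[0,0,0]],
  [1,[0,0,1],[0,0,0]],
  [1,[0,0,1.2],[0,0,0]],
  [1,[0,0,1],[0,0,0]],
  [1,[0,0,0.8],[0,0,0]],
  [1,[0,0,0],[0,0,0]],
  [1,[0,0,0],[0,0,0]],
])

```text
time_s: 14.6
tool_pos: [0.6694, 0.0967, 0.1696]
tool_rot: [-179.8, 0.0, 87.1]
force: [0.3, 0.7, -0.0]
grip_width: 0.0871
```

```bash
python3 - <<'E'
from h import *
go([.671,.0957,.1685],86.8)
E
```

```text
at [0.6694 0.0967 0.1696] rot [-1.7981e+02  3.0000e-02  8.7100e+01] t 14.6 F [ 0.3  0.7 -0. ] w 0.0871
shift cm [-0.09  0.16  0.11] turn [-0.19  0.03  0.3 ]
```

>>> servo_tool([
  [1,[0,0.15,0.1],[0,0,0]],
  [0.2,[0,0,0],[0,0,0]],
  [0.2,[0,0,0],[0,0,0]],
  [0.2,[0,0,0],[0,0,0]],
  [0.2,[0,0,0],[0,0,0]],
  [0.2,[0,0,0],[0,0,0]],
  [0.2,[0,0,0],[0,0,0]],
  [0.2,[0,0,0],[0,0,0]],
  [0.2,[0,0,0],[0,0,0]],
  [0.2,[0,0,0],[0,0,0]],
  [0.2,[0,0,0],[0,0,0]],
  [0.2,[0,0,0],[0,0,0]],
  [0.2,[0,0,0],[0,0,0]],
], force=20)

```text
time_s: 15.68
tool_pos: [0.6702, 0.0967, 0.17]
tool_rot: [-179.7, -0.0, 87.1]
force: [0.0, -0.4, -0.9]
grip_width: 0.0328
```

>>> servo_tool([
  [1,[0,0,0],[0,0,0]],
  [1,[0,0,0],[0,0,0]],
  [1,[0,0,0],[0,0,0]],
  [1,[0,0,0],[0,0,0]],
  [1,[0,0,-2],[0,0,0]],
  [1,[0,0,-2.5],[0,0,0]],
  [1,[0,-3,0],[0,0,0]],
  [1,[0,-4,0],[0,0,0]],
  [1,[0,-3,0],[0,0,0]],
  [1,[0,-1.5,0],[0,0,0]],
  [1,[0,0,0],[0,0,0]],
  [1,[0,0,0],[0,0,0]],
])

```text
time_s: 16.68
tool_pos: [0.5513, 0.1023, 0.2167]
tool_rot: [-179.6, 0.0, 87.1]
force: [-0.2, 0.3, -0.0]
grip_width: 0.0867
```

```bash
python3 - <<'E'
from h import *
go([.5509,.1027,.1685],86.8)
E
```

```text
at [0.5513 0.1023 0.2167] rot [-1.7957e+02  5.0000e-02  8.7080e+01] t 16.68 F [-0.2  0.3 -0. ] w 0.0867
shift cm [ 0.04 -0.    4.82] turn [-0.43  0.05  0.28]
```

>>> servo_tool([
  [1,[0,0,1],[0,0,0]],
  [1,[0,0,1.2],[0,0,0]],
  [1,[0,0,1.2],[0,0,0]],
  [1,[0,0,1],[0,0,0]],
  [1,[0,0,0.2],[0,0,0]],
  [1,[0,0,0],[0,0,0]],
])

```text
time_s: 17.18
tool_pos: [0.5548, 0.1005, 0.1645]
tool_rot: [-179.6, 0.3, 86.9]
force: [-0.0, -0.2, 0.4]
grip_width: 0.0867
```

```bash
python3 - <<'E'
from h import *
go([.5509,.1027,.1685],86.8)
E
```

```text
at [0.5548 0.1005 0.1645] rot [-179.64    0.26   86.91] t 17.18 F [-0.  -0.2  0.4] w 0.0867
shift cm [ 0.19 -0.41 -0.39] turn [-0.36  0.26  0.1 ]
```

>>> servo_tool([
  [1,[0.1,-0.35,-0.35],[0,0,0]],
  [1,[0,0,0],[0,0,0]],
  [0.2,[0,0,0],[0,0,0]],
  [0.2,[0,0,0],[0,0,0]],
  [0.2,[0,0,0],[0,0,0]],
  [0.2,[0,0,0],[0,0,0]],
  [0.2,[0,0,0],[0,0,0]],
  [0.2,[0,0,0],[0,0,0]],
  [0.2,[0,0,0],[0,0,0]],
  [0.2,[0,0,0],[0,0,0]],
  [0.2,[0,0,0],[0,0,0]],
  [0.2,[0,0,0],[0,0,0]],
  [0.2,[0,0,0],[0,0,0]],
])

```text
time_s: 18.27
tool_pos: [0.5503, 0.1019, 0.1699]
tool_rot: [-179.4, 0.2, 86.8]
force: [0.7, -0.7, -2.0]
grip_width: 0.0337
```

>>> servo_tool([
  [1,[0,0,0],[0,0,0]],
  [1,[0,0,0],[0,0,0]],
  [1,[0,0,0],[0,0,0]],
  [1,[0,0,0],[0,0,0]],
  [1,[0,0,-2],[0,0,0]],
  [1,[0,0,-3],[0,0,0]],
  [0.6,[0,0,-3],[0,0,0]],
  [0.6,[-2.2,2,0],[0,0,0]],
  [0.6,[-2.5,2.2,0],[0,0,0]],
  [0.6,[-2,1.6,0],[0,0,0]],
  [0.6,[0,0,0],[0,0,0]],
])

```text
time_s: 19.18
tool_pos: [0.6055, 0.0334, 0.2524]
tool_rot: [-179.2, 0.3, 87.4]
force: [-0.9, -1.7, 0.5]
grip_width: 0.0537
```

>>> servo_tool([
  [0.6,[0,0,0],[0,0,-7]],
  [0.6,[0,0,0],[0,0,-7]],
  [0.6,[0,0,0],[0,0,-7]],
  [0.6,[0,0,0],[0,0,-7]],
  [0.6,[0,0,0],[0,0,-7]],
  [0.6,[0,0,0],[0,0,-7]],
  [0.6,[0,0,0],[0,0,-7]],
  [0.6,[0,0,0],[0,0,-7]],
  [0.6,[0,0,0],[0,0,-7]],
  [0.6,[0,0,0],[0,0,-7]],
  [0.6,[0,0,0],[0,0,-7]],
  [0.6,[0,0,0],[0,0,-7]],
  [0.6,[0,0,0],[0,0,-6]],
  [0.6,[0,0,0],[0,0,0]],
])

```text
time_s: 20.35
tool_pos: [0.6021, 0.0365, 0.2496]
tool_rot: [-179.8, -1.3, 179.9]
force: [-0.8, 0.4, 0.1]
grip_width: 0.0523
```

```bash
python3 - <<'E'
from h import *
go([.6121,.0322,.186],176.8)
c=snap('scene');w=snap('wrist')
im=np.hstack([cv2.resize(c['im'][100:250,260:430],(400,353),interpolation=cv2.INTER_CUBIC),cv2.resize(w['im'],(400,300))[:300] if 0 else cv2.resize(w['im'],(400,353))])
cv2.imwrite('pics/i.png',im);print(proj(w,[.6121,.0322,.205])*[400/560,353/420]+[400,0])
E
```

```text
at [0.6021 0.0365 0.2496] rot [-179.78   -1.25  179.86] t 20.35 F [-0.8  0.4  0.1] w 0.0523
shift cm [-1.14 -0.4   6.33] turn [-0.26 -1.25  3.06]
[596.63880972 228.50569607]
```

View pics/i.png

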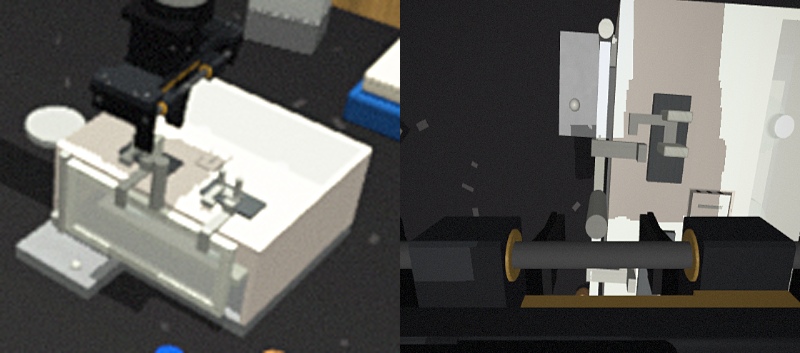

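The post top shows at (596,226) in the right-hand wrist view; I predicted (597,228). The gate is shut and the paddle is squeezed.

>>> servo_tool([
  [0.6,[-0.6,-0.2,0],[-0.2,-1.2,2.5]],
  [0.6,[-0.4,-0.2,0],[0,0,0]],
  [0.6,[0,0,0],[0,0,0]],
  [0.6,[0,0,0],[0,0,0]],
])

```text
time_s: 20.78
tool_pos: [0.612, 0.0326, 0.2492]
tool_rot: [-179.9, -0.1, 176.6]
force: [0.3, 0.3, 0.4]
grip_width: 0.0524
```

```bash
python3 - <<'E'
from h import *
go([.6121,.0322,.186],176.8)
E
```

```text
at [0.612  0.0326 0.2492] rot [-1.7995e+02 -1.0000e-01  1.7656e+02] t 20.78 F [0.3 0.3 0.4] w 0.0524
shift cm [-0.03 -0.04  6.32] turn [-0.05 -0.1  -0.24]
```

>>> servo_tool([
  [0.6,[0,0,1.5],[0,0,0]],
  [0.6,[0,0,1.5],[0,0,0]],
  [0.6,[0,0,1.5],[0,0,0]],
  [0.6,[0,0,1.2],[0,0,0]],
  [0.6,[0,0,0.2],[0,0,0]],
  [0.6,[0,0,0],[0,0,0]],
  [0.1,[0,0,0],[0,0,0]],
  [0.1,[0,0,0],[0,0,0]],
  [0.1,[0,0,0],[0,0,0]],
  [0.1,[0,0,0],[0,0,0]],
  [0.1,[0,0,0],[0,0,0]],
  [0.1,[0,0,0],[0,0,0]],
], force=40)

```text
time_s: 21.78
tool_pos: [0.614, 0.0328, 0.1921]
tool_rot: [-179.9, 0.1, 176.5]
force: [-0.4, -8.7, -3.2]
grip_width: 0.0202
```

```bash
python3 - <<'E'
from h import *
go([.6121,.0322,.186],176.8)
E
```

```text
at [0.614  0.0328 0.1921] rot [-1.7994e+02  1.4000e-01  1.7653e+02] t 21.78 F [-0.4 -8.7 -3.2] w 0.0202
shift cm [ 0.18 -0.07  0.61] turn [-0.06  0.14 -0.27]
```

>>> servo_tool([
  [0.1,[0,-0.8,0],[0,0,3.5]],
  [0.1,[0.1,-1.2,0],[0,0,5]],
  [0.1,[0.1,-1.2,0],[0,0,5]],
  [0.1,[0.1,-1.2,0],[0,0,5]],
  [0.1,[0.1,-1.2,0],[0,0,5]],
])

```text
time_s: 22.2
tool_pos: [0.6001, -0.0211, 0.1921]
tool_rot: [180.0, 0.6, 152.5]
force: [0.2, -1.8, -0.7]
grip_width: 0.017
```

```bash
cat >> h.py <<'E'
def gate():
    o=env.get_obs();d=o['tool_pos'][:2]-np.array([.4723,.04]);a=86.8-90-np.degrees(np.arctan2(d[1],d[0]))
    print('gate deg',a.round(1),'r',np.linalg.norm(d).round(4),'ideal yaw',(176.8-a).round(1))
    th=np.radians(-3.2-a);p=np.array([.4723,.04])+.14*np.array([np.cos(th),np.sin(th)])
    go([*p,.19],176.8-a)
E
python3 - <<'E'
from h import *
gate()
E
```

```text
gate deg 22.3 r 0.1417 ideal yaw 154.5
at [ 0.6001 -0.0211  0.1921] rot [180.     0.56 152.51] t 22.2 F [ 0.2 -1.8 -0.7] w 0.017
shift cm [ 0.17 -0.01  0.21] turn [-0.01  0.56 -1.96]
```

Gate at about 22° and tracking well. On through the click.

>>> servo_tool([
  [0.1,[0.15,-1.5,0],[0,0,5]],
  [0.1,[0.1,-1.5,0],[0,0,6]],
  [0.1,[0.1,-1.5,0],[0,0,6]],
  [0.1,[0.1,-1.5,0],[0,0,6]],
  [0.1,[0.1,-1.5,0],[0,0,6]],
], force=50)

```text
time_s: 22.62
tool_pos: [0.552, -0.0773, 0.192]
tool_rot: [179.3, 0.9, 122.4]
force: [1.0, 0.3, 1.1]
grip_width: 0.0165
```

```bash
python3 - <<'E'
from h import *
gate()
E
```

```text
gate deg 52.6 r 0.1418 ideal yaw 124.2
at [ 0.552  -0.0773  0.192 ] rot [179.3    0.91 122.35] t 22.62 F [1.  0.3 1.1] w 0.0165
shift cm [ 0.18 -0.01  0.2 ] turn [ 0.69  0.92 -1.85]
```

>>> servo_tool([
  [0.1,[0.15,-1.5,0],[0,0,5]],
  [0.1,[0.1,-1.5,0],[0,0,6]],
  [0.1,[0.1,-1.5,0],[0,0,6]],
  [0.1,[0.1,-1.5,0],[0,0,6]],
  [0.1,[0.1,-1.2,0],[0,0,5]],
  [0.1,[0,-0.6,0],[0,0,2]],
  [0.1,[0,0,0],[0,0,0]],
  [0.1,[0,0,0],[0,0,0]],
])

```text
time_s: 23.28
tool_pos: [0.4736, -0.1024, 0.192]
tool_rot: [178.6, 0.4, 90.5]
force: [2.5, 0.2, -3.2]
grip_width: 0.0169
```

```bash
python3 - <<'E'
from h import *
gate()
c=snap('scene');b=snap('side')
cv2.imwrite('pics/j.png',np.hstack([cv2.resize(c['im'][60:360,120:430],(400,387)),cv2.resize(b['im'][120:345,170:400],(400,387))]))
E
```

```text
gate deg 86.3 r 0.1424 ideal yaw 90.5
at [ 0.4736 -0.1024  0.192 ] rot [178.63   0.38  90.48] t 23.28 F [ 2.5  0.2 -3.2] w 0.0169
shift cm [ 0.24 -0.01  0.2 ] turn [ 1.37  0.38 -0.04]
```

View pics/j.png

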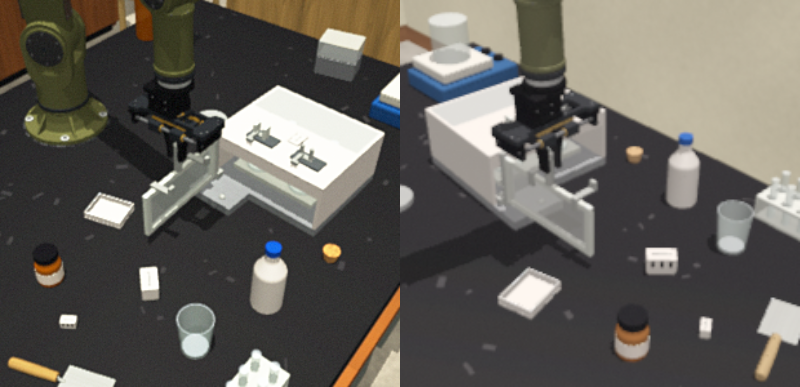

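The gate stands open at a right angle with the jaws on the post, and the bystanders are in place. A few still rows, then hand in.

>>> servo_tool([
  [0.1,[0,0,0],[0,0,0]],
  [0.1,[0,0,0],[0,0,0]],
  [0.1,[0,0,0],[0,0,0]],
  [0.1,[0,0,0],[0,0,0]],
])

```text
time_s: 23.72
tool_pos: [0.4753, -0.1023, 0.192]
tool_rot: [178.7, 0.5, 90.7]
force: [2.2, 0.3, -1.6]
grip_width: 0.0172
```

```bash
python3 - <<'E'
from h import *
gate(); print(np.abs(env.get_obs()['joint_velocities']).max()); env.sign_off()
E
```

```text
gate deg 85.6 r 0.1424 ideal yaw 91.2
at [ 0.4753 -0.1023  0.192 ] rot [178.69   0.53  90.67] t 23.72 F [ 2.2  0.3 -1.6] w 0.0172
shift cm [ 0.24 -0.01  0.2 ] turn [ 1.31  0.53 -0.53]
0.635287176716808
the job is handed in; nothing more can be done
```

I pressed the middle-sized key flush, squeezed the peg catch and then the paddle catch, and swung the gate past its click. I handed the job in at 23.7 s of the 72 s, still holding the gate open by the post; the hand-in reports no verdict.

Last checks:
- **Key:** the press ended at 34 N with the fingertips about level with the guard's top. A wrist picture afterwards showed the key level in its recess.
- **Catches:** the fingers closed to 32.8 mm on the pegs and 33.7 mm on the paddles, against 34 mm for fully squeezed. I did not measure the catches again at the end; in the last picture they looked squeezed.
- **Gate:** it stood at about 85.6° (1.49 rad), worked out from the gripper's position. It had crept back about 0.7° over the last 0.4 s, with joint speeds under 0.7°/s.
- **Hold:** grip was set to 50 N, with about 2 N of side pull on the wrist. The gripper was about 7 mm above the post's point.
- **Bystanders:** those visible in the last two pictures stood where they were, judged by eye; the Petri dish was mostly hidden behind the gripper and cut off at the picture's edge.

One reading disagreed: the finger opening on the 18 mm post read 17.2 mm. The gripper stayed at a steady 142 mm from the hinge throughout, so I took it that the post was firmly held.

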